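# Draw a chair joint tight with a drawbore pin

### The job

Push the rail into the leg's mortise until it comes up stiff, then take the steel drawbore pin from the tool block and work it down by feel through the three holes (upper cheek, tenon, lower cheek) until its collar sits on the leg and the joint is drawn tight. Press gently so that the wood is not bruised, leave the pin standing in the joint, and do not disturb the other tools on the bench.

Things in the scene. Friction and masses are not known exactly. Their poses are not given: they have to be found in the camera images.
- board: assembly board: plywood, 190 x 210 x 12 mm, fixed to the bench, a chair joint lying on it. Origin on the bench under the marked place of the leg's hole; z up. The leg lies along the board's x, the rail along its y, on the -y side. Two turn-buttons at x = -55 and +55 mm reach over the leg from the +y side, tops 89 mm over the bench. A seated pin's tip hangs free under the leg
- hole_mark (a point): marked place of the hole in the leg's upper face, 79 mm over the bench; board axes. The leg (square part 150 x 45 mm, underside 36 mm over the bench, turned foot at +x) lies in the board with play, then held fast: its real hole is up to 6 mm off the mark along x and up to 6 mm along y. Vertical 12 mm holes, sharp-edged: upper cheek 14 mm thick, tenon 14, lower cheek 14, 0.5 mm of air between
- tenon_mark (a point): point 14.5 mm under hole_mark: marked height of the tenon's upper face. The cheek holes are in line; the tenon's own hole is hidden in the mortise. It lies off the cheek holes' axis towards the rail (board -y) by 1.2 mm + rail_gap, so 3.7 mm before the pin draws it; and to either side (board x) by up to 1 mm of play, in which the rail slides under about 2 N
- rail_mark (a point): board point where the middle of the rail's outer end face lies when the tenon comes up stiff (rail_slide 0); 57.5 mm over the bench, true within 6 mm in y and 7 in x. Rail body 150 long, 50 wide, 42.5 to 72.5 mm over the bench; on its outer end a second tenon 23 mm long, 34 wide, 14 thick, its end being that face. The rail slides in towards board +y
- rail_slide (a joint): how far (m) the rail has still to be pushed along board +y until its tenon comes up stiff: 0 there, 0.010 to 0.025 at the start. Slides under about 3 N and stays where it is left
- rail_gap (a joint): opening (m) then left between the rail's shoulder and the leg: 0.0025 while nothing pulls, 0 when tight. Springy (2 N to start, 7 N to close), it opens again when let go: only the pin drawn through the holes keeps it shut
- pin: drawbore pin standing upright in an end hole of the tool block: steel shank, dark turned handle on top, 134 mm in all, about 0.14 kg. Origin at the tip, z towards the handle. Tip 7 mm across, tiny bevel to 8 mm, taper to 10.4 mm at 24 mm from the tip, straight to the collar (22 mm across, 4 thick, underside 64 mm from the tip); handle 26 mm across from 80 to 122 mm
- tool_block: pale wooden block 140 x 46 x 70 mm, fixed, origin under its centre; three holes 14 mm across, 67 mm deep, 45 mm apart along its x. The pin stands in one end hole with its collar on the block, a bare dowel (10 mm across, 120 long) in the other; the middle one is empty
- pin_handle (a point): middle of the pin's handle, 102 mm from the tip, 26 mm across: where to take it
- pin_tip (a point): the pin's tip
- pin_collar (a point): on the pin's axis at the underside of its collar
- try_square: try square with a dark wooden stock and a steel blade, lying flat on the bench, 186 x 121 x 15 mm; a bystander
- chisel: chisel with a wooden handle, 273 mm long, lying nearest the robot; a bystander
- pencil: flat red pencil, 160 mm long, lying on a dark notebook; a bystander
- block_a: pine offcut, 45 x 75 x 22 mm; a bystander
There are look-alikes about, which are no part of the job. What is shaped like the pin but blue is not meant.

How it is judged (in metres and radians):
On the way, in this order (a step that is already met when the one before it is completed fails the run):
1. the rail has been pushed into the mortise until it came up stiff (less than 1 mm left to slide) (value of joint rail_slide below 0.001 m), for 0.2 s.
2. the pin is threaded through all three holes: upright over the mark with its collar less than 15 mm over the leg (horizontal distance between pin_tip and hole_mark below 0.011 m and angle between pin's own z axis and vertical below 0.12 rad and z of pin_collar in the frame of hole_mark below 0.015 m), for 0.1 s.
At the end, for the whole second after the job is handed in: The rail is in as far as it goes (rail_slide under 1 mm) and drawn tight (rail_gap under 1.3 mm); the pin stands through all three holes, within 0.1 rad of upright, its tip within 11 mm of the mark seen from above, its collar on the leg (within 4 mm), at rest (value of joint rail_slide below 0.001 m and value of joint rail_gap below 0.0013 m and horizontal distance between pin_tip and hole_mark below 0.011 m and angle between pin's own z axis and vertical below 0.1 rad and z of pin_collar in the frame of hole_mark below 0.004 m and linear speed of pin below 0.02 m/s); the robot touches nothing.
It fails at once if the pin pressed on the joint with more than 45 N (bruised wood) (contact force between pin and board above 45 N).
It fails at once if the gripper pressed on the joint with more than 45 N (contact force between the fingers and board above 45 N).
It fails at once if a bystander was moved more than 3 cm (distance of any of try_square, chisel, pencil, block_a from where it was at the start of the episode above 0.03 m).
It also fails if it takes over 72 s, if anything falls off the work surface, if the arm or the gripper's body presses on something with over 40 N, if the wrist force passes 120 N, or if a joint passes its speed limit or range.

### The arm

A 6-joint arm with a two-finger parallel gripper is mounted at the origin on a cart in front of the work surface, level with it; the furniture and walls round the work are solid. World frame = base frame: x ahead of the robot, y to its left, z up, the work surface at z = 0. Lengths are in mm, angles in rad, forces in N, time in s.
With the tool pointing down it reaches from about 250 to 800 mm from the base axis. Payload 3.9 kg.
Tool frame: the origin (TCP) lies between the finger pads; the fingertips stand 19 mm ahead of it and the grasp point (between the pads) is the TCP (arm.tips_ahead is the distance from the TCP to the fingertips, in mm); z points along the fingers, y is the line along which they close (so a half turn about z gives the same grasp; the last joint's range is limited). The gripper opens to 85 mm and grips with 20 to 120 N. Pads are 22 mm wide; open, the fingers measure 114 mm over their backs; the gripper's body (76 mm by 85 mm) begins 54 mm behind the grasp point. The pads swing forward as they close: fully open they stand 13 mm farther back than shut.
Start: joints at [1.227, 0.26, -0.138, 1.173, 0, 1.571], TCP at [176.955, 494.269, 250.304] pointing down, gripper open.
Joint ranges: [-2.78, 2.78], [-0.83, 1.72], [-1.28, 1.37], [-1.9, 2.12], [-1.57, 1.48], [-3.14, 3.14]. Speed limits (rad/s): [2.57, 2.57, 3.14, 3.14, 3.14, 3.14].

### API

Orientations are given as a rotation vector (axis times angle).
In Python, from rig import arm gives the robot as it stands.
- The arm moves only by the tool jog_arm, never from a script. Its argument "increments" is a list of rows, each a list of 6 numbers: the shift along the tool's x, y, z as a fraction of full scale, then the turn, a rotation vector about the tool's x, y, z as a fraction of full scale. A call has 1 to 5 rows; each row shifts and turns the commanded pose from where the row before left it, along the tool's axes as they then stand; what a row does not reach is not made up. Full scale, the value 1, is 0.04 m for a shift and 8 degrees for a turn. A row lasts 1/10 s, in which the tool goes at most 50 mm and 8.59 degrees, less where a joint would pass 70% of its speed; a pose out of reach is approached as far as the arm can. A call with a number of a shift or a turn outside -1 to 1 is refused whole. A call with a gripper value outside its range is refused whole. "gripper" is the closure in counts, from 0 (fully open) to 255 (shut), set as the call begins (left out, the last holds). The fingers move at their own pace and stop on an object; "newtons" is the grip in N (left out, the last holds). Time passes only in rows, so rows that do not move let the fingers close. It gives the time, the measured TCP pose, the force, the opening and the grip force at its end, in the units of the state.
- arm.get_state(): the state, without advancing time (a new reading comes with each control period).
- arm.camera(name): name is "scene" or "top" or "wrist"; returns a dict with "color" (384x512x3 uint8, red, green, blue), "z_map" (384x512 float32, mm along the optical axis (not along the pixel's ray), 0 where there is no reading), "fx", "fy", "cx", "cy" (pixels), "k1" (the pictures are not rectified: a ray, as slopes to the right and down, at radius r is drawn at 1 + k1 r^2 times it, then the intrinsics apply), "view" (4x4, takes a point from world to camera coordinates). Camera axes: x right, y down, z forward; pixel columns grow to the right and rows downward; lengths in mm; the calibration is good to about 2 mm. A picture is of the moment at which its call begins.
- arm.sign_off(): hands the job in; it is judged then, once.
The state is a dict: "clock": time; "qpos": joint angles; "joint_velocities": joint speeds; "tau": joint torques, N m; "position": TCP position; "tcp_rot": TCP orientation; "wrist_force": force on the tool from outside, world axes, zero at the start; "wrist_torque": the same for the moment, N m; "width": finger opening in mm; "gripper_force": force on a finger pad.
Only numpy, scipy, OpenCV 4.12 (cv2) and the standard library are available. Lean on these libraries where they do the work, as an engineer would, in place of code of your own. Each camera call takes 0.05 s, during which the arm holds its last target. There are 200 camera calls.

## Working session

There is one attempt and no reset: what is moved stays moved. The work goes in short steps, Python scripts to look and compute and a tool call to move; the robot and the scene stay as the last step left them, time stands still between calls to the robot, and variables do not carry over. Pictures are saved under pics/ and viewed, at most 10 in all, crops included, and the job is handed in when it is done.

Besides the shell and the picture viewer there is one more tool, called by a JSON object that holds its "api" and its "payload", one argument or row to a line. jog_arm: Moves the arm, as the interface text tells. Shift numbers are shares of 0.04 m and turn numbers shares of 8 degrees, none past 1 either way. Its arguments: {"type":"object","properties":{"increments":{"type":"array"},"gripper":{"type":"number"},"newtons":{"type":"number"}},"required":["increments"]}

```bash
ls; mkdir -p pics; cat > h.py <<'E'
import numpy as np, cv2
from rig import arm
def snap(n):
    return arm.camera(n)
def ray(c,u,v):
    d=np.array([(u-c['cx'])/c['fx'],(v-c['cy'])/c['fy']]);s=d.copy()
    for _ in range(20): s=d/(1+c['k1']*(s@s))
    V=np.array(c['view']);R=V[:3,:3];o=-R.T@V[:3,3]
    return o,R.T@np.array([s[0],s[1],1.])
def onz(c,u,v,z):
    o,d=ray(c,u,v);return o+d*(z-o[2])/d[2]
def cloud(c):
    h,w=c['z_map'].shape
    u,v=np.meshgrid(np.arange(w),np.arange(h))
    d=np.stack([(u-c['cx'])/c['fx'],(v-c['cy'])/c['fy']],-1);s=d.copy()
    for _ in range(20): s=d/(1+c['k1']*(s**2).sum(-1,keepdims=True))
    V=np.array(c['view']);R=V[:3,:3];o=-R.T@V[:3,3]
    P=np.concatenate([s,np.ones((h,w,1))],-1)*c['z_map'][...,None]
    return P@R+o
def save(c,f,crop=None,k=1):
    im=c['color'][...,::-1]
    if crop: im=im[crop[1]:crop[3],crop[0]:crop[2]]
    cv2.imwrite('pics/'+f,cv2.resize(im,None,fx=k,fy=k,interpolation=cv2.INTER_CUBIC))
E
python3 - <<'E'
from h import *
import pickle
D={}
for n in('top','scene','wrist'):
    c=snap(n);D[n]=c;save(c,n+'1.png',k=1.5 if n=='top' else 1)
    print(n,c['fx'],c['k1'],np.round(np.array(c['view']),3).tolist())
pickle.dump(D,open('d1.pkl','wb'))
print(arm.get_state())
E
```

```text
pics
top 496.0046702068232 0.026169832104979654 [[0.001, -1.0, -0.015, -14.329], [-0.996, 0.0, -0.094, 555.922], [0.094, 0.015, -0.995, 1337.06], [0.0, 0.0, 0.0, 1.0]]
scene 429.88401107359886 -0.16126674729956667 [[-0.605, -0.796, 0.007, 315.5], [-0.449, 0.334, -0.829, 360.272], [0.657, -0.505, -0.559, 604.521], [0.0, 0.0, 0.0, 1.0]]
wrist 299.3185789533269 -0.015242652487821456 [[0.338, 0.941, -0.002, -523.015], [0.909, -0.326, 0.258, -32.191], [0.243, -0.089, -0.966, 378.032], [0.0, 0.0, 0.0, 1.0]]
{'clock': 0.15, 'qpos': array([ 1.22696844e+00,  2.60534564e-01, -1.39092270e-01,  1.17272246e+00,
       -4.01624954e-05,  1.57076850e+00]), 'joint_velocities': array([-0.00101637, -0.00215986,  0.00408993, -0.001129  , -0.00126203,
       -0.00124391]), 'tau': array([-5.36590505e-04, -4.06006873e+01,  2.54165626e+01,  1.27362731e-02,
       -1.40263169e-04,  1.52609797e-06]), 'position': array([176.8120862 , 493.78417236, 249.64796596]), 'tcp_rot': array([-5.37345253e-01, -3.09506672e+00,  2.41404688e-03]), 'wrist_force': array([ 1.13896665, -0.28376928,  0.37914626]), 'wrist_torque': array([-0.00107912,  0.00989632, -0.00864757]), 'gripper_force': 0.0, 'width': 85.3104961516913}
```

View pics/top1.png

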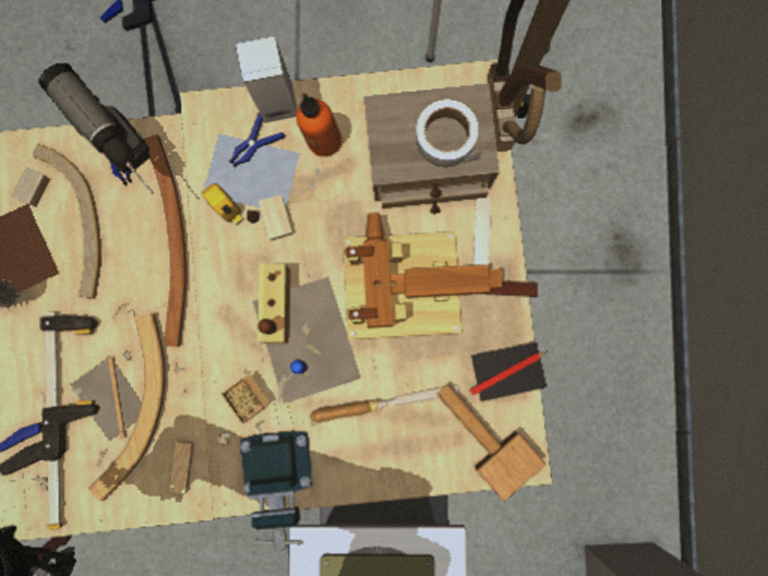

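View pics/scene1.png

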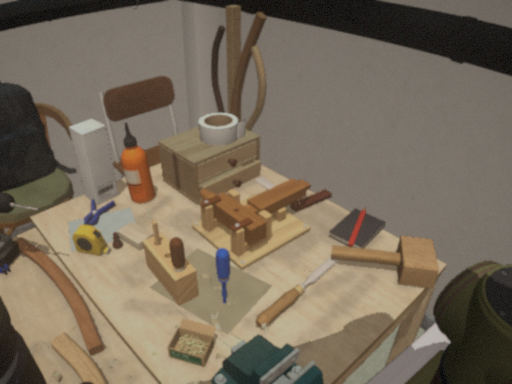

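The top view shows the leg upright at (377,283), with its hole near there. The rail runs right to its end tenon at (503,278). The tool block is at (273,303), with the pin at its near end (266,327) and the dowel at (275,275). The blue decoy is at (298,367).

```bash
python3 - <<'E'
from h import *
import pickle
D=pickle.load(open('d1.pkl','rb'));c=D['top']
P=cloud(c);z=P[...,2];Z=c['z_map']
def mk(lo,hi,x0,x1,y0,y1):
    m=(z>lo)&(z<hi)&(Z>0);u=np.zeros_like(m);u[y0:y1,x0:x1]=1;return m&u
for n,b,h in(('leg',(73,85,240,265,185,220),79),('rail',(66,78,268,332,170,200),72.5),('outten',(58,68,326,345,170,200),64.5),('block',(63,76,165,195,170,235),70),('pin',(100,150,165,195,170,235),0),('dow',(95,150,165,195,170,235),0),('board',(8,18,225,312,150,226),12)):
    m=mk(*b);ys,xs=np.nonzero(m)
    if len(xs)==0: print(n,'none');continue
    q=P[m];print(n,len(xs),xs.min(),xs.max(),ys.min(),ys.max(),'med',np.round(np.median(q,0),1),'lo',np.round(np.percentile(q,2,0),1),'hi',np.round(np.percentile(q,98,0),1), cv2.minAreaRect(q[:,:2].astype(np.float32)))
save(c,'joint1.png',(160,130,360,240),4)
E
```

```text
leg 500 240 264 185 217 med [550.5  -6.9  80.5] lo [510.6 -28.2  75. ] hi [592.7  19.7  84.6] ((550.6283569335938, -4.267667770385742), (85.33403015136719, 63.34624481201172), 0.0888030156493187)
rail 1047 268 331 171 197 med [ 590.5 -126.4   73.4] lo [ 564.3 -206.5   66.9] hi [615.1 -51.9  77.5] ((592.9817504882812, -129.889892578125), (169.6831817626953, 68.7452392578125), 87.48706817626953)
outten 90 326 335 179 191 med [ 594.4 -212.1   65.2] lo [ 578.5 -223.5   60.4] hi [ 610.7 -203.8   67.9] ((594.8511352539062, -213.42237854003906), (32.85237121582031, 21.9388484954834), 2.7229056358337402)
block 757 171 189 175 227 med [558.9 183.7  71.3] lo [482.1 164.3  65.3] hi [620.7 209.7  75.7] ((551.662841796875, 187.1499481201172), (47.119388580322266, 139.6905975341797), 89.72802734375)
pin 121 171 183 180 222 med [506.9 184.3 136.6] lo [494.  174.7 102.4] hi [598.4 195.6 144.5] ((546.6906127929688, 189.8863067626953), (106.70158386230469, 24.297073364257812), 5.387516498565674)
dow 125 171 183 180 222 med [506.9 184.3 136.3] lo [494.1 174.6  97.7] hi [598.4 195.6 144.4] ((546.6906127929688, 189.8863067626953), (106.70158386230469, 24.297073364257812), 5.387516498565674)
board 2545 226 309 150 225 med [565.1 -69.1  13.3] lo [ 495.4 -149.2    8.6] hi [683.   56.   17.5] ((595.4863891601562, -46.790321350097656), (208.64132690429688, 233.5269012451172), 1.0229227542877197)
```

View pics/joint1.png

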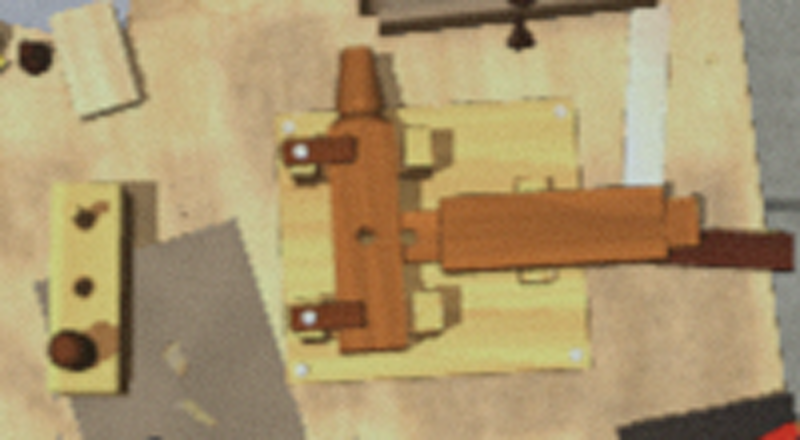

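The crop gives the leg hole at (366,236), the bare tenon hole at (409,236), the rail's end face at (698,223) and the board turned about +2.5°. The try square lies low beneath the rail end.

```bash
python3 - <<'E'
from h import *
import pickle
D=pickle.load(open('d1.pkl','rb'));c=D['top']
f=lambda u,v,z:np.round(onz(c,160+(u+.5)/4-.5,130+(v+.5)/4-.5,z),1)
print('hole',f(366,236,79),'tenhole',f(409,237,64.5),'end',f(698,200,64.5),f(700,245,64.5))
print('rail corners',f(440,197,72.5),f(665,187,72.5),f(442,270,72.5),f(668,258,72.5))
print('board',f(277,115,12),f(288,382,12),f(587,368,12),f(574,98,12))
print('handle',f(72,349,140), 'block', f(50,183,70),f(124,183,70),f(50,392,70),f(127,392,70))
V=np.array(D['wrist']['view']);o=-V[:3,:3].T@V[:3,3];s=arm.get_state()
R=cv2.Rodrigues(np.array(s['tcp_rot']))[0];print('cam in tool',R.T@(o-s['position']),R.T@V[:3,:3].T)
E
```

```text
hole [583.3  -1.9  79. ] tenhole [584.3 -30.3  64.5] end [ 609.1 -223.4   64.5] [ 578.8 -224.3   64.5]
rail corners [610.2 -51.   72.5] [ 616.7 -200.5   72.5] [561.3 -52.2  72.5] [ 569.3 -201.9   72.5]
board [676.6  62.3  12. ] [489.7  53.5  12. ] [ 499.5 -152.9   12. ] [ 688.3 -145.4   12. ]
handle [504.7 181.2 140. ] block [620.2 209.9  70. ] [620.2 160.3  70. ] [480.4 207.5  70. ] [480.4 156.5  70. ]
cam in tool [  66.01559813   -0.93514971 -122.95111536] [[-1.14944917e-03 -9.66041360e-01 -2.58384924e-01]
 [ 9.99999321e-01 -1.06137795e-03 -4.80343013e-04]
 [ 1.89787157e-04 -2.58385301e-01  9.66041925e-01]]
```

{"api": "jog_arm", "payload": {
  "increments": [
    [0, 0, 0, 0, 0, -0.9],
    [0, 0, 0, 0, 0, -0.9],
    [0, 0, 0, 0, 0, -0.9]
  ],
  "gripper": 255,
  "newtons": 40
}}

```text
clock: 0.45
position: [176.9, 494.0, 249.9]
tcp_rot: [0.06, -3.141, 0.001]
wrist_force: [-0.3, -0.6, 0.2]
width: 44.0
gripper_force: 0.0
```

{"api": "jog_arm", "payload": {
  "increments": [
    [-0.486, -0.967, 0, 0, 0, 0],
    [-0.486, -0.967, 0, 0, 0, 0],
    [-0.486, -0.967, 0, 0, 0, 0],
    [-0.486, -0.967, 0, 0, 0, 0],
    [-0.486, -0.967, 0, 0, 0, 0]
  ]
}}

```text
clock: 0.95
position: [280.8, 302.6, 250.1]
tcp_rot: [-0.053, 3.141, -0.0]
wrist_force: [1.7, 0.3, 0.6]
width: 0.2
gripper_force: 0.0
```

{"api": "jog_arm", "payload": {
  "increments": [
    [-0.486, -0.967, 0, 0, 0, 0],
    [-0.486, -0.967, 0, 0, 0, 0],
    [-0.486, -0.967, 0, 0, 0, 0],
    [-0.486, -0.967, 0, 0, 0, 0],
    [-0.486, -0.967, 0, 0, 0, 0]
  ]
}}

```text
clock: 1.45
position: [384.4, 112.4, 250.3]
tcp_rot: [-0.052, 3.141, 0.0]
wrist_force: [1.3, 0.2, 0.2]
width: -0.4
gripper_force: 0.0
```

{"api": "jog_arm", "payload": {
  "increments": [
    [-0.486, -0.967, 0, 0, 0, 0],
    [-0.486, -0.967, 0, 0, 0, 0],
    [-0.486, -0.967, 0, 0, 0, 0],
    [-0.486, -0.967, 0, 0, 0, 0],
    [-0.486, -0.967, 0, 0, 0, 0]
  ]
}}

```text
clock: 1.95
position: [488.0, -77.7, 250.1]
tcp_rot: [0.051, -3.141, -0.0]
wrist_force: [0.3, 0.5, 0.7]
width: 0.1
gripper_force: 0.0
```

{"api": "jog_arm", "payload": {
  "increments": [
    [-0.486, -0.967, 0, 0, 0, 0],
    [-0.486, -0.967, 0, 0, 0, 0],
    [-0.486, -0.967, 0, 0, 0, 0],
    [-0.486, -0.967, 0, 0, 0, 0],
    [0, 0, 0, 0, 0, 0]
  ]
}}

```text
clock: 2.45
position: [572.5, -232.6, 248.6]
tcp_rot: [-0.045, 3.141, -0.003]
wrist_force: [-0.0, 0.2, -0.0]
width: 0.3
gripper_force: 0.0
```

{"api": "jog_arm", "payload": {
  "increments": [
    [-0.55, -0.75, 0.4, 0, 0, -0.12],
    [0, 0, 1, 0, 0, 0],
    [0, 0, 1, 0, 0, 0],
    [0, 0, 1, 0, 0, 0],
    [0, 0, 0.9, 0, 0, 0]
  ]
}}

```text
clock: 2.95
position: [592.4, -256.2, 76.2]
tcp_rot: [0.079, -3.139, -0.002]
wrist_force: [-0.3, -0.1, 0.1]
width: -0.4
gripper_force: 0.0
```

{"api": "jog_arm", "payload": {
  "increments": [
    [0, 0, 0, 0, 0, 0],
    [0, 0, 0, 0, 0, 0]
  ]
}}

```text
clock: 3.15
position: [592.8, -256.5, 78.3]
tcp_rot: [0.079, -3.139, -0.002]
wrist_force: [0.8, -1.4, 1.0]
width: 0.0
gripper_force: 0.0
```

```bash
python3 - <<'E'
from h import *
s=arm.get_state();print(s['position'],s['tcp_rot'],s['wrist_force'])
c=snap('wrist');a=c['color'][...,::-1]
t=snap('top')['color'][...,::-1]
b=cv2.resize(t[130:240,200:360],None,fx=3,fy=3,interpolation=cv2.INTER_CUBIC)
v=np.zeros((384+0,512+0,3),np.uint8);v[:]=a
w=np.zeros((600,800,3),np.uint8);w[:270,:360]=cv2.resize(a,(360,270));w[270:600,:480]=b
cv2.imwrite('pics/push1.png',w)
E
```

```text
[ 592.84537932 -256.50749899   78.28872715] [ 7.90536016e-02 -3.13883037e+00 -1.55351308e-03] [ 0.82444597 -1.35826484  0.98608856]
```

View pics/push1.png

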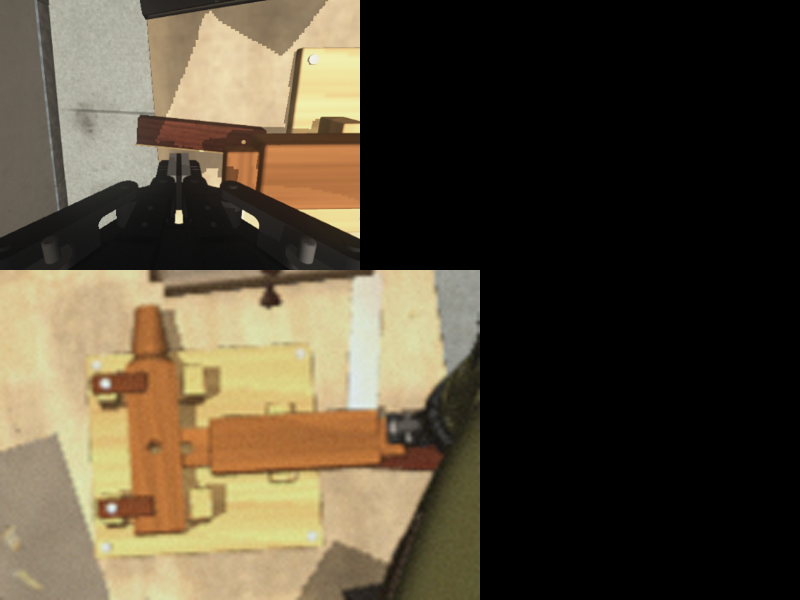

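{"api": "jog_arm", "payload": {
  "increments": [
    [0, 0.1, 0.2, 0, 0, 0],
    [0, 0.15, 0, 0, 0, 0],
    [0, 0.15, 0, 0, 0, 0],
    [0, 0.1, 0, 0, 0, 0]
  ]
}}

```text
clock: 3.65
position: [592.6, -236.5, 70.8]
tcp_rot: [-0.079, 3.14, -0.0]
wrist_force: [-0.2, 0.5, 0.1]
width: 0.1
gripper_force: 0.9
```

{"api": "jog_arm", "payload": {
  "increments": [
    [0, 0.1, 0, 0, 0, 0],
    [0, 0.1, 0, 0, 0, 0],
    [0, 0.1, 0, 0, 0, 0]
  ]
}}

```text
clock: 3.95
position: [592.0, -225.8, 70.7]
tcp_rot: [-0.078, 3.14, -0.003]
wrist_force: [-0.7, -3.4, 1.2]
width: -0.3
gripper_force: 1.9
```

{"api": "jog_arm", "payload": {
  "increments": [
    [0, 0.1, 0, 0, 0, 0],
    [0, 0.1, 0, 0, 0, 0]
  ]
}}

```text
clock: 4.15
position: [591.6, -217.4, 70.6]
tcp_rot: [-0.078, 3.14, -0.001]
wrist_force: [-0.8, -3.8, 3.0]
width: 0.1
gripper_force: 1.9
```

{"api": "jog_arm", "payload": {
  "increments": [
    [0, 0.1, 0, 0, 0, 0],
    [0, 0.1, 0, 0, 0, 0]
  ]
}}

```text
clock: 4.35
position: [591.3, -209.7, 70.6]
tcp_rot: [-0.078, 3.14, -0.003]
wrist_force: [-1.3, -8.4, 3.0]
width: 0.1
gripper_force: 5.4
```

{"api": "jog_arm", "payload": {
  "increments": [
    [0, 0.07, 0, 0, 0, 0],
    [0, 0, 0, 0, 0, 0]
  ]
}}

```text
clock: 4.55
position: [591.5, -209.5, 70.7]
tcp_rot: [-0.076, 3.14, -0.012]
wrist_force: [-1.5, -11.6, 1.8]
width: -0.3
gripper_force: 5.9
```

{"api": "jog_arm", "payload": {
  "increments": [
    [0, 0.06, 0, 0, 0, 0],
    [0, 0, 0, 0, 0, 0]
  ]
}}

```text
clock: 4.75
position: [591.8, -209.2, 70.9]
tcp_rot: [-0.074, 3.139, -0.018]
wrist_force: [-0.5, -17.2, -0.1]
width: 0.1
gripper_force: 8.3
```

{"api": "jog_arm", "payload": {
  "increments": [
    [0, -0.6, 0, 0, 0, 0],
    [0, 0, -1, 0, 0, 0],
    [0, 0, -1, 0, 0, 0],
    [0, 0, -1, 0, 0, 0],
    [0, 0, -1, 0, 0, 0]
  ]
}}

```text
clock: 5.25
position: [591.7, -226.2, 231.0]
tcp_rot: [0.08, -3.14, -0.006]
wrist_force: [0.9, -0.9, -0.3]
width: -0.1
gripper_force: 0.0
```

{"api": "jog_arm", "payload": {
  "increments": [
    [0.16, 0.95, 0, 0, 0, 0],
    [0.16, 0.95, 0, 0, 0, 0],
    [0.16, 0.95, 0, 0, 0, 0],
    [0.16, 0.95, 0, 0, 0, 0],
    [0.16, 0.95, 0, 0, 0, 0]
  ],
  "gripper": 0
}}

```text
clock: 5.75
position: [549.4, -36.9, 229.7]
tcp_rot: [0.079, -3.139, -0.005]
wrist_force: [-0.1, 0.6, -0.8]
width: 72.5
gripper_force: 0.0
```

{"api": "jog_arm", "payload": {
  "increments": [
    [0.16, 0.95, 0, 0, 0, 0],
    [0.16, 0.95, 0, 0, 0, 0],
    [0.16, 0.95, 0, 0, 0, 0],
    [0.16, 0.95, 0, 0, 0, 0],
    [0.16, 0.95, 0, 0, 0, 0]
  ]
}}

```text
clock: 6.25
position: [507.4, 151.0, 229.7]
tcp_rot: [0.08, -3.138, -0.004]
wrist_force: [0.1, 0.6, 0.2]
width: 85.1
gripper_force: 0.0
```

{"api": "jog_arm", "payload": {
  "increments": [
    [0.16, 0.4, 0, 0, 0, 0],
    [0, 0, 0, 0, 0, 0],
    [0, 0, 0, 0, 0, 0]
  ]
}}

```text
clock: 6.55
position: [501.1, 164.6, 229.8]
tcp_rot: [0.081, -3.139, -0.001]
wrist_force: [0.4, -0.7, 1.0]
width: 85.7
gripper_force: 0.0
```

```bash
python3 - <<'E'
from h import *
import pickle
s=arm.get_state();print(s['position'],s['tcp_rot'],s['wrist_force'])
c=snap('wrist');a=c['color'][...,::-1]
T=snap('top');t=T['color'][...,::-1]
pickle.dump((c,T),open('d2.pkl','wb'))
w=np.zeros((600,800,3),np.uint8);w[:384,:512]=a;b=cv2.resize(t[160:214,220:340],None,fx=4,fy=4,interpolation=cv2.INTER_CUBIC);w[384:600,:480]=b
cv2.imwrite('pics/pin1.png',w)
E
```

```text
[501.0966666  164.64780815 229.84727457] [ 8.10027465e-02 -3.13900334e+00 -9.25190001e-04] [ 0.3806533  -0.70960401  0.9762072 ]
```

View pics/pin1.png

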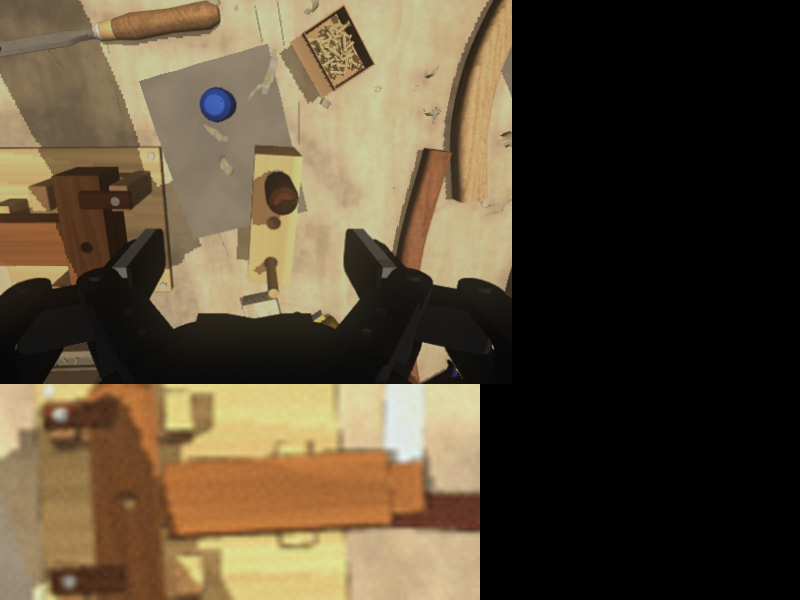

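The pin handle is at (281,190) in the wrist view, and the leg hole is at (86,247). In the top inset the rail's shoulder now nearly touches the leg.

```bash
python3 - <<'E'
from h import *
import pickle
c,T=pickle.load(open('d2.pkl','rb'))
print('hole w',onz(c,86,247,79))
print('hole t',onz(T,220+128.5/4-.4,160+(502-384)/4-.4,79))
for p in((283,199),(281,190)): print('pin',onz(c,*p,134),onz(c,*p,120))
# dark handle mask
im=c['color'].astype(int);m=(im.sum(-1)<260);m[:165]=0;m[222:]=0;m[:,:255]=0;m[:,305:]=0
ys,xs=np.nonzero(m);print(xs.min(),xs.max(),ys.min(),ys.max())
P=cloud(c);q=P[165:222,255:305].reshape(-1,3)
q2=q[q[:,2]>125];print(np.round([q2.min(0),q2.max(0),np.median(q2,0)],1))
q3=q[(q[:,2]>85)&(q[:,2]<120)];print(np.round([q3.min(0),q3.max(0)],1))
E
```

```text
hole w [581.99841273  -1.5035047   79.        ]
hole t [582.04203156  -3.47961232  79.        ]
pin [504.0092073 186.501822  134.       ] [508.41182221 188.15615411 120.        ]
pin [496.91902943 184.439673   134.        ] [500.86836726 185.96217134 120.        ]
264 297 172 221
[[435.1 160.6 125.1]
 [516.9 198.9 353. ]
 [502.3 185.6 137.6]]
[[492.6 174.   85.6]
 [507.1 198.2 119.9]]
```

{"api": "jog_arm", "payload": {
  "increments": [
    [-0.1, 0.48, 0, 0, 0, 0],
    [0, 0, 0.9, 0, 0, 0],
    [0, 0, 0.9, 0, 0, 0],
    [0, 0, 0.8, 0, 0, 0],
    [0, 0, 0.37, 0, 0, 0]
  ]
}}

```text
clock: 7.15
position: [503.2, 181.5, 108.4]
tcp_rot: [0.075, -3.136, 0.002]
wrist_force: [0.4, 0.6, 0.0]
width: 85.4
gripper_force: 0.0
```

{"api": "jog_arm", "payload": {
  "increments": [
    [0, 0, 0, 0, 0, 0],
    [0, 0, 0, 0, 0, 0],
    [0, 0, 0, 0, 0, 0],
    [0, 0, 0, 0, 0, 0],
    [0, 0, 0, 0, 0, 0]
  ],
  "gripper": 255,
  "newtons": 45
}}

```text
clock: 7.65
position: [506.2, 184.4, 113.1]
tcp_rot: [-0.079, 3.138, 0.004]
wrist_force: [-0.1, 2.1, 4.2]
width: 25.3
gripper_force: 44.1
```

```bash
python3 - <<'E'
from h import *
s=arm.get_state();print({k:np.round(s[k],3) for k in('position','tcp_rot','wrist_force','wrist_torque','width','gripper_force')})
E
```

```text
{'position': array([506.198, 184.401, 113.093]), 'tcp_rot': array([-0.079,  3.138,  0.004]), 'wrist_force': array([-0.106,  2.129,  4.156]), 'wrist_torque': array([ 0.558,  0.132, -0.016]), 'width': np.float64(25.325), 'gripper_force': np.float64(44.065)}
```

{"api": "jog_arm", "payload": {
  "increments": [
    [0, 0, -0.3, 0, 0, 0],
    [0, 0, -0.6, 0, 0, 0],
    [0, 0, -0.8, 0, 0, 0],
    [0, 0, -0.8, 0, 0, 0]
  ]
}}

```text
clock: 8.05
position: [504.2, 182.6, 212.8]
tcp_rot: [0.079, -3.139, 0.003]
wrist_force: [0.5, -0.3, -1.3]
width: 24.8
gripper_force: 44.8
```

```bash
python3 - <<'E'
from h import *
s=arm.get_state();print({k:np.round(s[k],3) for k in('position','tcp_rot','wrist_force','wrist_torque','width','gripper_force')})
c=snap('wrist');save(c,'lift.png')
E
```

```text
{'position': array([504.217, 182.616, 212.844]), 'tcp_rot': array([ 7.900e-02, -3.139e+00,  3.000e-03]), 'wrist_force': array([ 0.528, -0.301, -1.31 ]), 'wrist_torque': array([ 0.008, -0.028,  0.01 ]), 'width': np.float64(24.825), 'gripper_force': np.float64(44.847)}
```

View pics/lift.png

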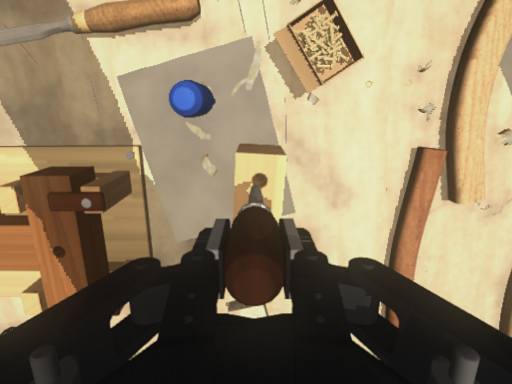

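The pin is gripped and hangs straight, tip at about (260,187), collar at (258,208). The leg hole is at (59,251).

```bash
python3 - <<'E'
from h import *
c=snap('wrist')
for v in (185,188): print('tip',onz(c,260,v,107))
print('hole',onz(c,59,251,79))
s=arm.get_state();print(s['position'],cv2.Rodrigues(s['tcp_rot'])[0].round(4))
im=cv2.resize(c['color'][160:220,230:290,::-1],None,fx=6,fy=6,interpolation=cv2.INTER_CUBIC);cv2.imwrite('pics/tip.png',im)
E
```

```text
tip [505.02248503 187.83640085 107.        ]
tip [507.55589954 187.97371833 107.        ]
hole [589.06920195  -3.34309338  79.        ]
[507.49584374 183.75220683 216.70699344] [[-0.9987 -0.0499  0.0082]
 [-0.0499  0.9988  0.0015]
 [-0.0083  0.0011 -1.    ]]
```

View pics/tip.png

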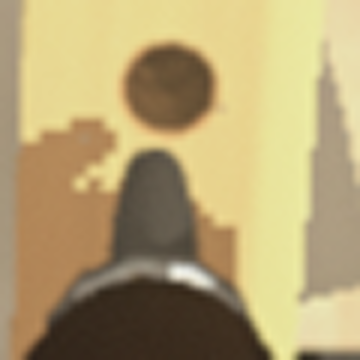

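{"api": "jog_arm", "payload": {
  "increments": [
    [-0.33, -0.95, 0, 0, 0, 0],
    [-0.33, -0.95, 0, 0, 0, 0],
    [-0.33, -0.95, 0, 0, 0, 0],
    [-0.33, -0.95, 0, 0, 0, 0],
    [-0.33, -0.95, 0, 0, 0, 0]
  ]
}}

```text
clock: 8.65
position: [579.7, -5.0, 210.8]
tcp_rot: [0.079, -3.138, 0.002]
wrist_force: [1.6, 0.7, -2.2]
width: 24.6
gripper_force: 44.9
```

{"api": "jog_arm", "payload": {
  "increments": [
    [0, 0, 0.3, 0, 0, 0],
    [0, 0, 0, 0, 0, 0],
    [0, 0, 0, 0, 0, 0]
  ]
}}

```text
clock: 8.95
position: [578.9, -2.7, 198.6]
tcp_rot: [0.079, -3.137, -0.0]
wrist_force: [0.5, 0.7, -1.8]
width: 24.7
gripper_force: 45.1
```

```bash
python3 - <<'E'
from h import *
c=snap('wrist');s=arm.get_state();print(s['position'],s['tcp_rot'],s['wrist_force'])
im=cv2.resize(c['color'][140:230,200:320,::-1],None,fx=6,fy=6,interpolation=cv2.INTER_CUBIC);cv2.imwrite('pics/tip2.png',im)
import pickle;pickle.dump((c,s),open('d3.pkl','wb'))
E
```

```text
[579.33545644  -2.31136073 199.12501609] [ 8.02988207e-02 -3.13867014e+00 -1.19483828e-04] [ 0.30076622  0.59787534 -1.72768505]
```

View pics/tip2.png

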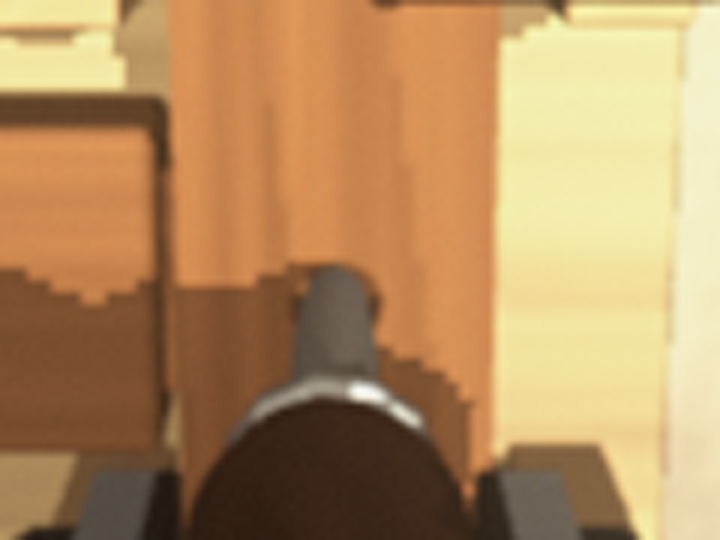

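```bash
python3 - <<'E'
from h import *
import pickle
c,s=pickle.load(open('d3.pkl','rb'))
f=lambda u,v,z:onz(c,200+(u+.5)/6-.5,140+(v+.5)/6-.5,z)
print('tip front', f(338,268,92), 'hole top',f(336,262,79),'hole L',f(290,300,79),f(382,300,79),'leg',f(170,300,79),f(496,300,79))
print('rail edge', f(165,300,72.5))
E
```

```text
tip front [573.80216416  -2.00728263  92.        ] hole top [576.38203952  -2.07358013  79.        ] hole L [582.2127639   -8.25113444  79.        ] [581.57625666   4.66290471  79.        ] leg [583.04365953 -25.09731585  79.        ] [580.78790696  20.66854395  79.        ]
rail edge [584.95090883 -26.31456875  72.5       ]
```

The tip shows at (338,270) and the hole rim spans (290–382, top 262) in the crop. So the pin must go about 5 mm along +x.

{"api": "jog_arm", "payload": {
  "increments": [
    [-0.125, 0.005, 0.1, 0, 0, 0],
    [0, 0, 0.1, 0, 0, 0],
    [0, 0, 0.08, 0, 0, 0],
    [0, 0, 0.08, 0, 0, 0],
    [0, 0, 0, 0, 0, 0]
  ]
}}

```text
clock: 9.5
position: [584.8, -2.6, 184.5]
tcp_rot: [0.079, -3.139, 0.0]
wrist_force: [0.1, 0.2, -1.7]
width: 25.0
gripper_force: 45.1
```

{"api": "jog_arm", "payload": {
  "increments": [
    [0, 0, 0.05, 0, 0, 0],
    [0, 0, 0.05, 0, 0, 0],
    [0, 0, 0, 0, 0, 0]
  ]
}}

```text
clock: 9.8
position: [585.2, -2.8, 180.8]
tcp_rot: [0.078, -3.14, -0.0]
wrist_force: [-0.2, 0.0, -2.1]
width: 25.0
gripper_force: 45.1
```

{"api": "jog_arm", "payload": {
  "increments": [
    [0, -0.02, 0.05, 0, 0, 0],
    [0, -0.02, 0.05, 0, 0, 0],
    [0, 0, 0.05, 0, 0, 0],
    [0, 0, 0, 0, 0, 0]
  ]
}}

```text
clock: 10.2
position: [585.1, -4.0, 174.7]
tcp_rot: [0.079, -3.14, -0.001]
wrist_force: [-0.2, 0.9, -2.1]
width: 25.0
gripper_force: 45.0
```

{"api": "jog_arm", "payload": {
  "increments": [
    [0, 0, 0.05, 0, 0, 0],
    [0, 0, 0.025, 0, 0, 0],
    [0, 0, 0, 0, 0, 0]
  ]
}}

```text
clock: 10.5
position: [585.2, -3.9, 171.9]
tcp_rot: [0.079, -3.14, -0.001]
wrist_force: [-1.5, 2.3, -1.6]
width: 25.1
gripper_force: 45.2
```

{"api": "jog_arm", "payload": {
  "increments": [
    [0.03, 0, 0.04, 0, 0, 0],
    [0, 0, 0.04, 0, 0, 0],
    [0, 0, 0, 0, 0, 0]
  ]
}}

```text
clock: 10.8
position: [584.5, -4.1, 169.2]
tcp_rot: [-0.079, 3.14, 0.001]
wrist_force: [-1.2, 3.7, 1.6]
width: 24.9
gripper_force: 45.5
```

{"api": "jog_arm", "payload": {
  "increments": [
    [0, 0, 0.05, 0, 0, 0],
    [0, 0, 0.05, 0, 0, 0],
    [0, 0, 0, 0, 0, 0]
  ]
}}

```text
clock: 11.1
position: [584.5, -3.9, 165.1]
tcp_rot: [-0.079, 3.14, 0.002]
wrist_force: [-1.3, 5.2, 3.3]
width: 25.1
gripper_force: 45.8
```

{"api": "jog_arm", "payload": {
  "increments": [
    [0.015, 0.015, 0.05, 0, 0, 0],
    [0, 0, 0.05, 0, 0, 0],
    [0, 0, 0, 0, 0, 0]
  ]
}}

```text
clock: 11.4
position: [584.0, -3.5, 161.0]
tcp_rot: [-0.079, 3.14, 0.001]
wrist_force: [0.1, 5.1, 2.1]
width: 24.7
gripper_force: 45.9
```

{"api": "jog_arm", "payload": {
  "increments": [
    [0.015, 0.015, 0.05, 0, 0, 0],
    [0, 0, 0.05, 0, 0, 0],
    [0, 0, 0, 0, 0, 0]
  ]
}}

```text
clock: 11.7
position: [583.6, -3.3, 156.9]
tcp_rot: [-0.078, 3.14, -0.0]
wrist_force: [1.4, 3.9, 2.7]
width: 25.1
gripper_force: 45.9
```

{"api": "jog_arm", "payload": {
  "increments": [
    [-0.01, 0.02, 0.05, 0, 0, 0],
    [0, 0, 0.04, 0, 0, 0],
    [0, 0, 0, 0, 0, 0]
  ]
}}

```text
clock: 12.0
position: [583.6, -2.9, 153.0]
tcp_rot: [-0.078, 3.14, -0.002]
wrist_force: [1.8, 1.6, 2.4]
width: 24.5
gripper_force: 45.5
```

{"api": "jog_arm", "payload": {
  "increments": [
    [0, 0.01, 0.04, 0, 0, 0],
    [0, 0, 0.04, 0, 0, 0],
    [0, 0, 0, 0, 0, 0]
  ]
}}

```text
clock: 12.3
position: [583.5, -2.7, 149.8]
tcp_rot: [-0.078, 3.14, -0.002]
wrist_force: [2.1, -0.6, 1.7]
width: 24.7
gripper_force: 45.3
```

{"api": "jog_arm", "payload": {
  "increments": [
    [-0.01, 0, 0.06, 0, 0, 0],
    [0, 0, 0.06, 0, 0, 0],
    [0, 0, 0, 0, 0, 0]
  ]
}}

```text
clock: 12.6
position: [583.6, -2.5, 144.7]
tcp_rot: [0.078, -3.14, 0.002]
wrist_force: [1.2, -2.2, -0.2]
width: 24.9
gripper_force: 45.1
```

{"api": "jog_arm", "payload": {
  "increments": [
    [-0.01, 0, 0.06, 0, 0, 0],
    [0, 0, 0.06, 0, 0, 0],
    [0, 0, 0, 0, 0, 0]
  ]
}}

```text
clock: 12.9
position: [583.7, -2.4, 139.8]
tcp_rot: [0.078, -3.14, 0.002]
wrist_force: [0.4, -3.3, 0.1]
width: 24.9
gripper_force: 44.9
```

{"api": "jog_arm", "payload": {
  "increments": [
    [0, -0.01, 0.06, 0, 0, 0],
    [0, 0, 0.06, 0, 0, 0],
    [0, 0, 0, 0, 0, 0]
  ]
}}

```text
clock: 13.2
position: [583.8, -2.5, 135.2]
tcp_rot: [0.078, -3.14, 0.0]
wrist_force: [0.7, -2.6, -0.5]
width: 25.1
gripper_force: 45.1
```

{"api": "jog_arm", "payload": {
  "increments": [
    [0, 0, 0.06, 0, 0, 0],
    [0, 0, 0.05, 0, 0, 0],
    [0, 0, 0, 0, 0, 0]
  ]
}}

```text
clock: 13.5
position: [583.9, -2.4, 130.8]
tcp_rot: [0.078, -3.14, 0.0]
wrist_force: [0.8, -3.8, 0.4]
width: 24.6
gripper_force: 45.1
```

{"api": "jog_arm", "payload": {
  "increments": [
    [0, 0, 0.06, 0, 0, 0],
    [0, 0, 0.04, 0, 0, 0],
    [0, 0, 0, 0, 0, 0]
  ]
}}

```text
clock: 13.8
position: [583.9, -2.4, 126.9]
tcp_rot: [0.078, -3.14, 0.0]
wrist_force: [0.4, -2.7, 1.5]
width: 25.1
gripper_force: 45.1
```

{"api": "jog_arm", "payload": {
  "increments": [
    [0, 0, 0.05, 0, 0, 0],
    [0, 0, 0.04, 0, 0, 0],
    [0, 0, 0, 0, 0, 0]
  ]
}}

```text
clock: 14.1
position: [584.0, -2.4, 123.4]
tcp_rot: [0.078, -3.14, 0.0]
wrist_force: [0.2, -2.8, 1.3]
width: 24.7
gripper_force: 45.1
```

{"api": "jog_arm", "payload": {
  "increments": [
    [0, 0, 0.04, 0, 0, 0],
    [0, 0, 0, 0, 0, 0]
  ]
}}

```text
clock: 14.3
position: [584.1, -2.4, 122.1]
tcp_rot: [0.078, -3.141, -0.0]
wrist_force: [0.8, -3.2, 2.8]
width: 24.4
gripper_force: 45.4
```

{"api": "jog_arm", "payload": {
  "increments": [
    [0, 0, 0.03, 0, 0, 0],
    [0, 0, 0, 0, 0, 0]
  ]
}}

```text
clock: 14.5
position: [584.2, -2.4, 122.0]
tcp_rot: [-0.078, 3.14, -0.0]
wrist_force: [-2.0, -3.1, 8.9]
width: 24.9
gripper_force: 46.1
```

Force rises at exactly the expected collar height, so the pin is seated. Next I let go and back off.

{"api": "jog_arm", "payload": {
  "increments": [
    [0, 0, -0.02, 0, 0, 0],
    [0, 0, 0, 0, 0, 0],
    [0, 0, 0, 0, 0, 0],
    [0, 0, 0, 0, 0, 0],
    [0, 0, 0, 0, 0, 0]
  ],
  "gripper": 0
}}

```text
clock: 15.0
position: [584.0, -2.2, 121.4]
tcp_rot: [0.079, -3.14, -0.001]
wrist_force: [0.5, -0.1, 0.6]
width: 85.5
gripper_force: 0.0
```

{"api": "jog_arm", "payload": {
  "increments": [
    [0, 0, -0.3, 0, 0, 0],
    [0, 0, -0.8, 0, 0, 0],
    [0, 0, -0.8, 0, 0, 0],
    [0, 0, -0.8, 0, 0, 0],
    [0, 0, -0.8, 0, 0, 0]
  ]
}}

```text
clock: 15.5
position: [584.1, -2.3, 264.1]
tcp_rot: [-0.078, 3.14, 0.0]
wrist_force: [-0.5, -0.6, -0.0]
width: 85.3
gripper_force: 0.0
```

{"api": "jog_arm", "payload": {
  "increments": [
    [0.8, 0.3, 0, 0, 0, 0],
    [0.8, 0.3, 0, 0, 0, 0],
    [0, 0, 0, 0, 0, 0],
    [0, 0, 0, 0, 0, 0]
  ]
}}

```text
clock: 15.9
position: [518.8, 18.6, 262.8]
tcp_rot: [-0.079, 3.139, 0.0]
wrist_force: [0.5, -0.3, 0.0]
width: 85.5
gripper_force: 0.0
```

```bash
python3 - <<'E'
from h import *
a=snap('wrist');c=snap('scene');P=cloud(a)
w=np.zeros((600,800,3),np.uint8);w[:384,:512]=a['color'][...,::-1];w[384:600,:400]=cv2.resize(c['color'][170:278,170:370,::-1],(400,216),interpolation=cv2.INTER_CUBIC)
cv2.imwrite('pics/end.png',w)
m=(P[...,2]>140)&(P[...,2]<165)&(abs(P[...,0]-584)<30)&(abs(P[...,1])<30);print(m.sum(),np.median(P[m],0) if m.any() else 0,P[m][:,2].max() if m.any() else 0)
E
```

```text
504 [580.07627935  -1.95116028 146.97193756] 150.10635053232699
```

View pics/end.png

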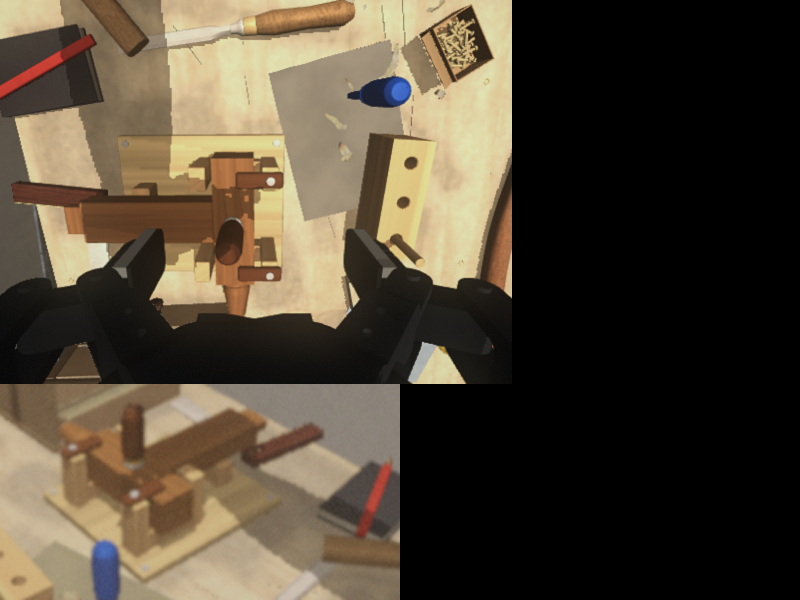

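The pin stands upright in the leg with its collar down: handle at (229,242) in the wrist view, top about 149 mm over the bench as expected. The rail is tight against the leg and the bystanders haven't moved.

```bash
python3 -c "
from rig import arm
print(arm.sign_off())"
```

```text
the job is handed in; nothing more can be done
None
```

The job is handed in, though no verdict came back: the rail was pushed in until it came up stiff, the pin stands seated on its collar through the joint, the gripper is clear, and the last picture shows no other tool moved.

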